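# Slide the drilling fixture into its bench nest and bar it in

### The job

Push the wooden drilling block across the bench, long way first, through the narrow gap between the two aluminium guide rails until it rests against the stop at the back of the nest. Then push the red retaining bar by its black knob all the way round until it lies across the mouth behind the block. Only push, lightly, with the fingers: do not grip, lift or tip the block, and leave everything else on the bench where it is.

Things in the scene. Friction and masses are not known exactly. Their poses are not given: they have to be found in the camera images.
- drill_block: brown wooden drilling block, three holes in its top, 50 mm wide (its x), 70 mm long (its y), 45 mm tall, 0.09 to 0.17 kg, loose on the bench before the nest's mouth. Origin at the centre of its underside. It goes in with its long side along the nest's x axis, either end first; at the start it is turned up to about 0.3 rad from that.
- nest: aluminium nest fixed to the bench, 110 mm deep (x), 126 mm wide (y), 30 mm tall but for a small pin; the bench top is its floor. Origin on the bench in the middle of the mouth; +x points into the nest, ahead and to the left as the robot sees it, y to its left, z up. Square ears 22 mm wide stand beside the mouth, centred at x = 8 mm, y = +-52 mm. A desk fan 440 mm tall stands 0.32 m ahead of the robot.
- gap (a point): middle of the narrow gap's entry, on the bench, 16 mm inside the mouth. From here on the two guide rails are parallel, with faces at y = +-26.5 mm of the nest (53 mm gap for the 50 mm block). From x = 0 to 16 mm slanting cheeks narrow the mouth from 71 to 53 mm.
- seat (a point): point on the bench where the centre of the block's underside lies when the block is home: nest x = 52.5 mm, y = 0. The stop's face is at nest x = 87.5 mm; the near end of the block is then at x = 17.5 mm.
- bar (a joint): angle of the red retaining bar, rad, turning flat about bar_pivot. 0 = swung open, beside the way in; grows as the bar swings round over the mouth; 2.25 = end stop, closed across the mouth, pointing along the nest's +y. The bar points at the angle pi/2 + 2.25 - value from the nest's x axis, anticlockwise seen from above. It stays where left; about 1 N at the knob moves it.
- bar_knob (a point): middle of the upright black knob on the bar, 60 mm from the pivot and 53 mm above the bench; the knob is 18 mm thick and stands from 39 to 67 mm above the bench
- bar_pivot (a point): pivot of the bar on the right-hand ear, 30 mm above the bench, at x = 8 mm, y = -52 mm of the nest. The bar is 14 mm wide, reaches 117 mm from here and lies 32 to 39 mm above the bench: it passes over the rails but not over the block. Closed, it leaves the seated block 2.5 mm.
- jar_rivets: clear jar with pale contents and a black lid (the farther left one), 60 mm diameter, 69 mm tall; origin under its middle; to be left alone
- jar_eyelets: clear jar with pale contents and a black lid (the farther right one), 60 mm diameter, 69 mm tall; origin under its middle; to be left alone
- tape_black: small black roll of tape lying flat, 66 mm diameter, 18 mm tall; origin under its middle; to be left alone
- cup_studs: small red cup of snap studs, 64 mm diameter, 42 mm tall; origin under its middle; to be left alone
- nipper: pliers with blue handles lying flat, 69x148x12 mm; origin under the middle; to be left alone
- marker: white marker pen with red cap, 17x135x16 mm; origin under the middle; to be left alone
Not all that is in view belongs to the job. Of the things shaped like the drill_block, the brown one is meant.

How it is judged (in metres and radians):
On the way, in this order (a step that is already met when the one before it is completed fails the run):
1. the block is pushed between the rails to within 6 mm of its home place against the stop while the bar is still open (x of drill_block in the frame of nest between 0.0465 and 0.0545 m and y of drill_block in the frame of nest between -0.003 and 0.003 m and angle between the y axis of drill_block and the x axis of nest, either way round below 0.08 rad and height (world z) of drill_block below 0.004 m and value of joint bar below 0.9 rad), for 0.2 s.
2. the bar is closed across the mouth behind the block (value of joint bar above 2.17 rad and x of drill_block in the frame of nest between 0.0465 and 0.0545 m and y of drill_block in the frame of nest between -0.003 and 0.003 m and angle between the y axis of drill_block and the x axis of nest, either way round below 0.08 rad and height (world z) of drill_block below 0.004 m), for 0.2 s.
At the end, for the whole second after the job is handed in: the block stands flat on the bench between the rails, its centre within 5 mm of home towards the mouth and 3 mm sideways, at rest; the bar is closed (joint above 2.17 rad); the other listed things are within 15 mm of where they stood (x of drill_block in the frame of nest between 0.0475 and 0.0545 m and y of drill_block in the frame of nest between -0.003 and 0.003 m and angle between the y axis of drill_block and the x axis of nest, either way round below 0.08 rad and height (world z) of drill_block below 0.004 m and value of joint bar above 2.17 rad and linear speed of drill_block below 0.01 m/s and distance of each of jar_rivets, jar_eyelets, tape_black, cup_studs, nipper, marker from where it was at the start of the episode below 0.015 m); the robot touches nothing.
It fails at once if the block is lifted more than 8 mm or tipped more than 0.2 rad (height (world z) of drill_block above 0.008 m or angle between drill_block's own z axis and vertical above 0.2 rad).
It fails at once if the block is gripped or shoved: the fingers press on it with more than 35 N (contact force between the fingers and drill_block above 35 N).
It fails at once if another listed thing is knocked more than 15 mm out of its place (distance of any of jar_rivets, jar_eyelets, tape_black, cup_studs, nipper, marker from where it was at the start of the episode above 0.015 m).
It also fails if it takes over 67 s, if anything falls off the work surface, if the arm or the gripper's body presses on something with over 40 N, if the wrist force passes 120 N, or if a joint passes its speed limit or range.

### The arm

A 6-joint arm with a two-finger parallel gripper is mounted at the origin on a cart in front of the work surface, level with it; the furniture and walls round the work are solid. World frame = base frame: x ahead of the robot, y to its left, z up, the work surface at z = 0. Lengths are in mm, angles in degrees, forces in N, time in s.
With the tool pointing down it reaches from about 300 to 875 mm from the base axis. Payload 4.2 kg.
Tool frame: the origin (TCP) lies midway between the tips of the shut fingers; the grasp point (between the pads) lies 19 mm behind it (arm.grasp_offset is the distance from the TCP to the grasp point, in mm); z points along the fingers, y is the direction in which the jaws open and shut (so a half turn about z gives the same grasp; the last joint's range is limited). The gripper opens to 85 mm and grips with 20 to 120 N. Pads are 22 mm wide; open, the fingers measure 114 mm over their backs; the gripper's body (76 mm by 85 mm) begins 54 mm behind the grasp point. The pads swing forward as they close: fully open they stand 13 mm farther back than shut.
Start: joints at [-67.666, 18.312, 89.639, -0, 72.044, -1.146], TCP at [229.099, -527.404, 231.338] pointing down, gripper open.
Joint ranges: [-177.97, 177.97], [-48.28, 115.42], [12.27, 149.76], [-77.06, 257.06], [2.81, 150.46], [-146.56, 146.56]. Speed limits (degrees/s): [147.25, 147.25, 180, 180, 180, 180].

### API

Orientations are given as [roll, pitch, yaw] about the fixed x, y, z axes, in that order (R = Rz(yaw) Ry(pitch) Rx(roll)).
In Python, from plant import arm, cams gives the robot as it stands. The module is installed in compiled form; this text tells all that it offers.
- The arm moves only by the shell command python3 -m crank 'ROWS' [FORCE]. ROWS is JSON, a list of rows, each a list of 3 entries, a list of its own where there are three numbers: the closure in counts, from 0 (fully open) to 255 (shut), then the shift along the tool's x, y, z in mm, then the turn, a rotation vector about the tool's x, y, z in degrees. In form: [[gripper, [dx, dy, dz], [rx, ry, rz]], ...]. A call has 1 to 20 rows; each row shifts and turns the commanded pose from where the row before left it, along the tool's axes as they then stand; what a row does not reach is not made up. A row lasts 1/10 s, in which the tool goes at most 50 mm and 8.59 degrees, less where a joint would pass 70% of its speed; a pose out of reach is approached as far as the arm can. A call with a gripper value outside its range is refused whole. The fingers move at their own pace and stop on an object; FORCE is the grip in N (left out, the last holds). Time passes only in rows, so rows that do not move let the fingers close. It gives the time, the measured TCP pose, the force and the opening at its end, in the units of the state.
- arm.state(): the state, without advancing time (a new reading comes with each control period).
- cams.snapshot(name): name is "scene" or "top" or "wrist"; returns a dict with "img" (420x560x3 uint8, red, green, blue), "range_z" (420x560 float32, mm along the optical axis (not along the pixel's ray), 0 where there is no reading), "fx", "fy", "cx", "cy" (pixels), "R" (3x3) and "t" (3): a world point X has camera coordinates R X + t. Camera axes: x right, y down, z forward; pixel columns grow to the right and rows downward; lengths in mm; the calibration is good to about 2 mm. A picture is of the moment at which its call begins.
- arm.finish_job(): hands the job in, once; it reports no verdict.
Trained networks look in a picture, given as the dict that the camera call returned (one of the last four; its "shot" number tells which), for a name from the list of things; names that differ only in an ending like _2 or _b are one class to them, and where a whole thing is asked for, a point or a joint stands for the part that bears it (a point fixed in the world has none). Each returns a list of dicts, best first, with "p" (0 to 1); they miss things now and then, are a little off and sometimes report something else, mostly with a low value. They report only what shows in the picture. A call takes as long as a camera call. They do not tell look-alikes from the thing itself.
- cams.search_frame(picture, target): "bbox" ([left, top, right, bottom] as shares, 0 to 1, of the picture: columns of its width, rows of its height, round what is visible of it).
- cams.spot_point(picture, target): "location" ([row, column] as shares, 0 to 1, of the picture: columns of its width, rows of its height: a listed point, or the origin of a listed thing).
The state is a dict: "t": time; "joint_positions": joint angles; "joint_velocities": joint speeds; "tau": joint torques, N m; "position": TCP position; "tool_rot": TCP orientation; "contact_force": force on the tool from outside, world axes, zero at the start; "ft_torque": the same for the moment, N m; "width": finger opening in mm.
Only numpy, scipy, OpenCV 4.12 (cv2) and the standard library are available. Lean on these libraries where they do the work, as an engineer would, in place of code of your own. Each camera call takes 0.05 s, during which the arm holds its last target. There are 200 camera calls.

## Working session

There is one attempt and no reset: what is moved stays moved. The work goes in short steps, Python scripts to look and compute and a shell command to move; the robot and the scene stay as the last step left them, time stands still between calls to the robot, and variables do not carry over. Pictures are saved under pics/ and viewed, on a budget of 10 in all, crops included, one or two more only if the job needs it, and the job is handed in when it is done.

```bash
mkdir -p pics; cat > h.py <<'E'
import numpy as np, cv2
from plant import arm, cams
def world(p,r,c,z=None):
    """pixel -> world; on plane z if given, else by depth"""
    R=np.array(p["R"]);t=np.array(p["t"])
    d=np.array([(c-p["cx"])/p["fx"],(r-p["cy"])/p["fy"],1.])
    o=-R.T@t; w=R.T@d
    if z is None:
        k=p["range_z"][int(r),int(c)]
    else: k=(z-o[2])/w[2]
    return o+k*w
def pix(p,X):
    q=np.array(p["R"])@np.array(X)+np.array(p["t"]); return q[0]/q[2]*p["fx"]+p["cx"],q[1]/q[2]*p["fy"]+p["cy"]
def save(p,n): cv2.imwrite("pics/"+n,p["img"][:,:,::-1])
E
python3 - <<'E'
from h import *
print(arm.state())
a=[]
for n in("top","scene"):
    p=cams.snapshot(n); a.append(p["img"]); save(p,n+".png")
    o=-np.array(p["R"]).T@np.array(p["t"]); print(n,o.round())
    for k in["drill_block","nest","gap","seat","bar_knob","bar_pivot","jar_rivets","jar_eyelets","tape_black","cup_studs","nipper","marker"]:
        z={"bar_knob":53,"bar_pivot":30}.get(k,0)
        for q in cams.spot_point(p,k)[:3]:
            r,c=q["location"]; r*=420;c*=560
            print(n,k,round(q["p"],2),int(c),int(r),world(p,r,c,z).round(1))
E
```

```text
{'t': 0.0, 'joint_positions': array([-6.76680571e+01,  1.83509811e+01,  8.97072719e+01, -7.80665724e-04,
        7.20437046e+01, -1.14544469e+00]), 'joint_velocities': array([ 0.03510568, -0.00204098, -0.08643391,  0.0202812 ,  0.01770783,
       -0.01421014]), 'tau': array([ 2.43551607e-03, -4.15513587e+01, -2.34159583e+01,  2.29522320e-04,
        8.22781323e-03,  1.99247872e-06]), 'position': array([ 228.89026945, -526.95256145,  230.48300801]), 'tool_rot': array([-1.79898048e+02, -1.29611360e-03,  2.34776278e+01]), 'contact_force': array([-0.03034468, -0.57790103, -0.07073062]), 'ft_torque': array([0.04481528, 0.03943739, 0.00445737]), 'width': 85.1217497327719}
top [ 415. -376. 1103.]
top drill_block 0.98 379 260 [ 449.3 -666.5    0. ]
top drill_block 0.68 246 301 [ 335.  -314.9    0. ]
top nest 0.81 238 270 [ 415.  -290.3    0. ]
top nest 0.32 268 258 [ 448.3 -370.4    0. ]
top gap 0.74 229 264 [ 430.4 -267.6    0. ]
top gap 0.67 246 253 [ 461.7 -309.6    0. ]
top seat 0.65 221 253 [ 458.9 -243.1    0. ]
top seat 0.46 273 187 [ 641.9 -380.9    0. ]
top seat 0.44 269 256 [ 454.5
[... 527 characters left out ...]

scene nest 0.95 293 267 [ 412.  -286.5    0. ]
scene gap 0.66 283 269 [ 428.7 -261.5    0. ]
scene gap 0.53 228 216 [ 698.  -307.8    0. ]
scene seat 0.93 273 271 [ 445.2 -239.5    0. ]
scene bar_knob 0.58 307 235 [ 433.9 -372.4   53. ]
scene bar_pivot 0.67 286 246 [ 464.1 -314.1   30. ]
scene jar_rivets 0.72 229 237 [ 632.2 -245.8    0. ]
scene jar_rivets 0.6 261 214 [ 627.7 -386.5    0. ]
scene jar_eyelets 0.73 274 203 [ 629.1 -450.     0. ]
scene tape_black 0.47 227 218 [ 695.9 -300.5    0. ]
scene tape_black 0.36 323 210 [ 495.6 -532.2    0. ]
scene cup_studs 0.49 231 234 [ 638.1 -259.9    0. ]
scene nipper 0.86 152 235 [813.  -96.5   0. ]
scene marker 0.6 228 215 [ 701.7 -311.5    0. ]
```

View pics/top.png

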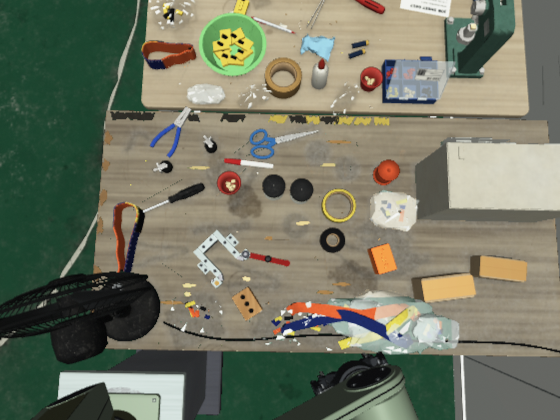

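View pics/scene.png

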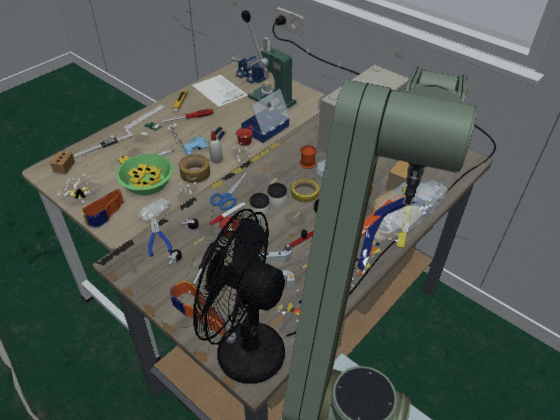

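```bash
python3 - <<'E'
from h import *
p=cams.snapshot("top"); c=cv2.resize(p["img"][215:330,175:310],None,fx=5,fy=5,interpolation=cv2.INTER_CUBIC)
cv2.imwrite("pics/topcrop.png",c[:,:,::-1])
p=cams.snapshot("wrist"); R=np.array(p["R"]);t=np.array(p["t"])
print((-R.T@t).round(1),R.round(3),p["fx"],p["fy"])
Rt=cv2.Rodrigues(np.array([0.,0,0]))[0]
for r,c in[(0,0),(0,559),(419,0),(419,559)]: print(world(p,r,c,0).round())
E
```

```text
[ 302.2 -495.3  373.6] [[ 0.398 -0.917  0.001]
 [-0.874 -0.379  0.305]
 [-0.28  -0.122 -0.952]] 298.46204713094954 298.46204713094954
[ 288. -177.   -0.]
[ 528. -728.    0.]
[-342. -261.    0.]
[   36. -1134.     0.]
```

View pics/topcrop.png

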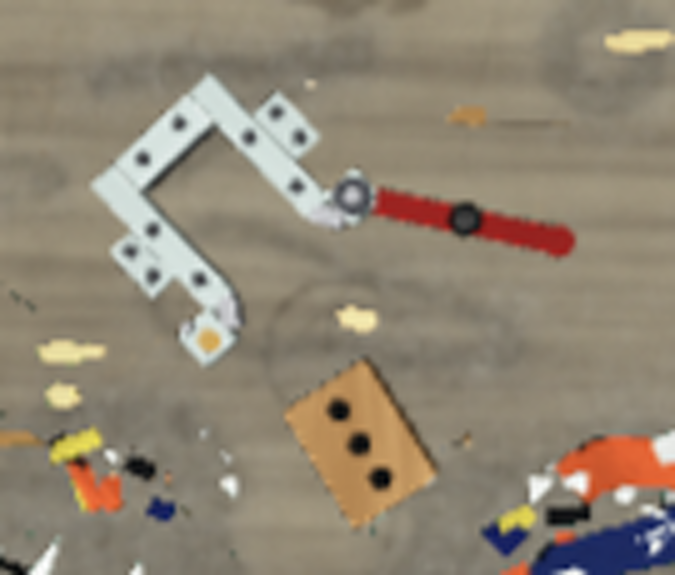

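```bash
python3 - <<'E'
from h import *
for n in("top","scene"):
    p=cams.snapshot(n)
    R=np.array(p["R"]);t=np.array(p["t"])
    v,u=np.mgrid[0:420,0:560]; d=p["range_z"]
    X=np.stack([(u-p["cx"])/p["fx"]*d,(v-p["cy"])/p["fy"]*d,d],-1)
    W=(X-t)@R
    m=(d>0)&(W[...,0]>150)&(W[...,0]<600)&(W[...,1]>-250)&(W[...,1]<250)
    for z in range(40,480,60):
        k=m&(W[...,2]>z)&(W[...,2]<z+60)
        if k.sum()>5: print(n,z,k.sum(),np.percentile(W[k],[1,99],axis=0).round()[:,:2].tolist())
E
```

```text
top 40 690 [[268.0, -208.0], [585.0, 32.0]]
top 100 191 [[151.0, -43.0], [352.0, 29.0]]
top 160 560 [[151.0, -105.0], [399.0, 116.0]]
top 220 553 [[151.0, -129.0], [404.0, 142.0]]
top 280 4131 [[154.0, -129.0], [408.0, 119.0]]
top 340 1780 [[159.0, -125.0], [404.0, 91.0]]
top 400 1186 [[179.0, -97.0], [387.0, 61.0]]
top 460 18 [[195.0, -103.0], [200.0, -89.0]]
scene 40 654 [[290.0, -162.0], [583.0, 34.0]]
scene 100 323 [[293.0, -25.0], [359.0, 63.0]]
scene 160 616 [[291.0, -22.0], [385.0, 120.0]]
scene 220 619 [[238.0, -118.0], [402.0, 146.0]]
scene 280 3300 [[237.0, -127.0], [401.0, 145.0]]
scene 340 1530 [[289.0, -115.0], [399.0, 135.0]]
scene 400 604 [[302.0, -81.0], [382.0, 98.0]]
scene 460 69 [[150.0, -7.0], [157.0, 12.0]]
```

The brown block with three holes at top px (246,303) is the one meant. The orange block at (383,259) and the pale boxes at (445,288) and (502,268) are look-alikes of the wrong colour, and the crop confirms this. Next I move to a close look from the wrist camera, keeping clear of the fan.

```bash
python3 -m crank '[[0,[39,-18.7,-3.3],[0,0,0]],[0,[39,-18.7,-3.3],[0,0,0]],[0,[39,-18.7,-3.3],[0,0,0]],[0,[39,-18.7,-3.3],[0,0,0]],[0,[39,-18.7,-3.3],[0,0,0]],[0,[39,-18.7,-3.3],[0,0,0]],[0,[0,0,0],[0,0,0]],[0,[0,0,0],[0,0,0]]]'
python3 - <<'E'
from h import *
p=cams.snapshot("wrist"); save(p,"w1.png"); np.save("w1.npy",p,allow_pickle=True)
for k in["drill_block","nest","gap","seat","bar_knob","bar_pivot"]:
    z={"bar_knob":53,"bar_pivot":30}.get(k,0)
    for q in cams.spot_point(p,k)[:2]:
        r,c=q["location"]; r*=420;c*=560
        print(k,round(q["p"],2),int(c),int(r),world(p,r,c,z).round(1))
E
```

```text
t: 2.3
position: [399.4, -330.8, 251.2]
tool_rot: [180.0, 0.0, 23.6]
contact_force: [-0.3, -0.2, -0.8]
width: 85.8
drill_block 0.97 505 230 [ 455.2 -661.     0. ]
drill_block 0.71 253 211 [ 338.1 -321.3    0. ]
bar_knob 0.95 324 157 [ 448.3 -368.5   53. ]
bar_pivot 0.66 279 122 [ 462.9 -306.4   30. ]
```

View pics/w1.png

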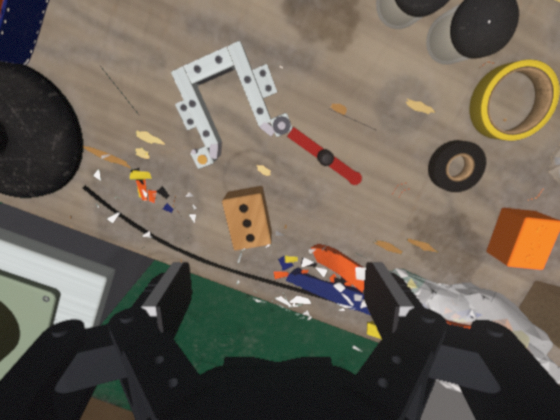

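```bash
cat > fit.py <<'E'
from h import *
from scipy.optimize import differential_evolution
from scipy.ndimage import map_coordinates
def cloud(p):
    R=np.array(p["R"]);t=np.array(p["t"]);v,u=np.mgrid[0:420,0:560]; d=p["range_z"]
    return (np.stack([(u-p["cx"])/p["fx"]*d,(v-p["cy"])/p["fy"]*d,d],-1)-t)@R
def block(p,c0,rad=90):
    W=cloud(p); hsv=cv2.cvtColor(p["img"],cv2.COLOR_RGB2HSV)
    m=(np.hypot(W[...,0]-c0[0],W[...,1]-c0[1])<rad)&(W[...,2]>38)&(W[...,2]<52)&(hsv[...,1]>60)&(hsv[...,0]<22)&(hsv[...,2]>60)
    m=cv2.morphologyEx(m.astype(np.uint8),cv2.MORPH_CLOSE,np.ones((5,5)))
    n,l,s,_=cv2.connectedComponentsWithStats(m); m=l==1+s[1:,4].argmax()
    cs,_=cv2.findContours(m.astype(np.uint8),0,2); c=max(cs,key=cv2.contourArea)[:,0]
    P=np.array([world(p,b,a,45)[:2] for a,b in c]).astype(np.float32)
    (cx,cy),(w,h),a=cv2.minAreaRect(P)
    if w<h: a+=90; w,h=h,w
    return cx,cy,w,h,(a+90)%180-90   # long-axis yaw
def nest(p,x0):
    W=cloud(p); hsv=cv2.cvtColor(p["img"],cv2.COLOR_RGB2HSV)
    m=((W[...,2]>20)&(W[...,2]<37)&(hsv[...,1]<60)).astype(float)
    R=np.array(p["R"]);t=np.array(p["t"])
    def samp(x,y,q):
        c,s=np.cos(q[2]),np.sin(q[2]); X=np.stack([q[0]+c*x-s*y,q[1]+s*x+c*y,0*x+30],-1)@R.T+t
        return map_coordinates(m,[X[...,1]/X[...,2]*p["fy"]+p["cy"],X[...,0]/X[...,2]*p["fx"]+p["cx"]],order=1)
    xs=np.arange(20,84,2.); ys=np.arange(-24,25,2.)
    def cost(q):
        f=0
        for d in(1.5,3.,5.,7.):
            for sg in(1,-1):
                f+=(samp(xs,sg*(26.5-d)+0*xs,q)-samp(xs,sg*(26.5+d)+0*xs,q)).mean()
            f+=(samp(87.5-d+0*ys,ys,q)-samp(87.5+d+0*ys,ys,q)).mean()
        return f
    r=differential_evolution(cost,[(x0[0]-25,x0[0]+25),(x0[1]-25,x0[1]+25),(x0[2]-.3,x0[2]+.3)],seed=1,maxiter=150,popsize=25)
    return r.x,r.fun
def innest(n,b):
    c,s=np.cos(n[2]),np.sin(n[2]); d=np.array(b[:2])-n[:2]
    return c*d[0]+s*d[1],-s*d[0]+c*d[1],b[4]-np.degrees(n[2])
E
python3 - <<'E'
from fit import *
p=np.load("w1.npy",allow_pickle=True).item()
n,f=nest(p,(418,-280,.79)); print("nest",n.round(2),np.degrees(n[2]),f)
b=block(p,(340,-319)); print("block",np.round(b,1),np.round(innest(n,b),1))
c,s=np.cos(n[2]),np.sin(n[2]);print("pivot pred",n[0]+c*8+s*52,n[1]+s*8-c*52, "knob meas innest",innest(n,(448.3,-368.5,0,0,0))[:2])
q=p["img"].copy()
def dr(pts,z,col):
    pts=[pix(p,[n[0]+c*x-s*y,n[1]+s*x+c*y,z]) for x,y in pts]; cv2.polylines(q,[(np.array(pts)*8).round().astype(int)],False,col,1,cv2.LINE_AA,3)
dr([(16,26.5),(87.5,26.5),(87.5,-26.5),(16,-26.5)],30,(255,0,0)); dr([(-3,41),(19,41),(19,63),(-3,63),(-3,41)],30,(0,0,255))
cv2.imwrite("pics/w1f.png",cv2.resize(q[20:270,150:400],None,fx=2.4,fy=2.4,interpolation=cv2.INTER_CUBIC)[:,:,::-1])
E
```

```text
nest [ 417.8  -280.53    0.8 ] 45.58870500540236 -11.555016351528744
block [ 337.2 -317.1   70.3   50.    33.9] [-82.5  32.  -11.6]
pivot pred 460.5462716475974 -311.20818319384495 knob meas innest (np.float64(-41.49552695166848), np.float64(-83.34511531313025))
```

View pics/w1f.png

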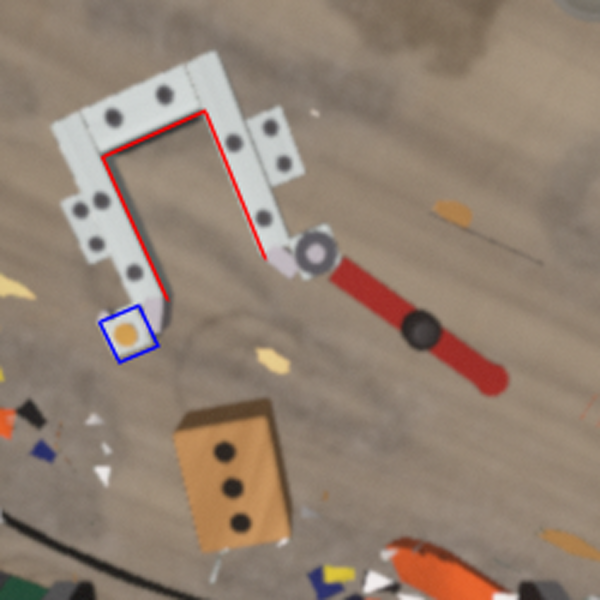

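The overlay fits the rails and ear well: nest at (417.8, −280.5), yaw 45.6°. The block lies at nest (−82.5, 32), turned −11.6°. First I push its long side sideways with both fingers spread along it, to centre and square it. Then I push from behind.

```bash
python3 -m crank '[[130,[0,0,0],[0,0,8.5]],[130,[0,0,0],[0,0,8.5]],[130,[0,0,0],[0,0,8.5]],[130,[0,0,0],[0,0,8.5]],[130,[0,0,0],[0,0,8.5]],[130,[0,0,0],[0,0,8.5]],[130,[0,0,0],[0,0,8.5]],[130,[0,0,0],[0,0,8.5]],[130,[-29.3,8.4,0],[0,0,0]],[130,[-29.3,8.4,0],[0,0,0]],[130,[-29.3,8.4,0],[0,0,0]],[130,[-29.3,8.4,0],[0,0,0]],[130,[0,0,40],[0,0,0]],[130,[0,0,40],[0,0,0]],[130,[0,0,40],[0,0,0]],[130,[0,0,40],[0,0,0]],[130,[0,0,40],[0,0,0]],[130,[0,0,25],[0,0,0]],[130,[0,0,10],[0,0,0]],[130,[0,0,0],[0,0,0]]]'
python3 - <<'E'
from h import *
p=cams.snapshot("wrist"); save(p,"w2.png");print(arm.state()["position"],arm.state()["contact_force"])
E
```

```text
t: 4.65
position: [290.9, -272.7, 14.8]
tool_rot: [180.0, 0.2, -44.6]
contact_force: [0.1, -0.4, -0.7]
width: 41.4
[ 291.54384379 -273.23496934   15.74150072] [0.7369674  0.36448427 0.72837923]
```

View pics/w2.png

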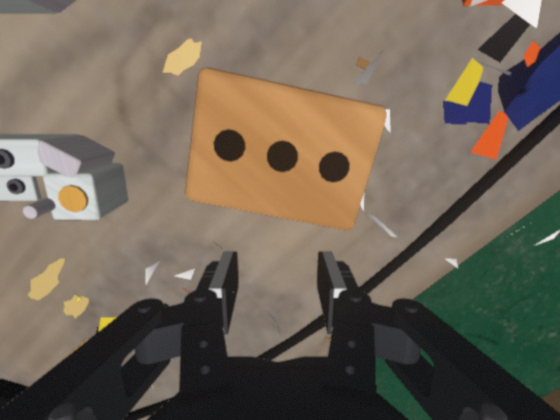

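```bash
python3 -m crank '[[130,[10,0,2],[0,0,0]],[130,[8,0,2],[0,0,0]],[130,[4,0,0],[0,0,0]],[130,[4,0,0],[0,0,0]],[130,[4,0,0],[0,0,0]],[130,[4,0,0],[0,0,0]],[130,[4,0,0],[0,0,0]],[130,[4,0,0],[0,0,0]],[130,[4,0,0],[0,0,0]],[130,[4,0,0],[0,0,0]],[130,[4,0,0],[0,0,0]],[130,[3,0,0],[0,0,0]],[130,[0,0,0],[0,0,0]],[130,[0,0,0],[0,0,0]]]'
cat > look.py <<'E'
import sys
from fit import *
n=np.array([417.8,-280.53,np.radians(45.59)])
p=cams.snapshot(sys.argv[1]); 
if len(sys.argv)>4: save(p,sys.argv[4])
b=block(p,(float(sys.argv[2]),float(sys.argv[3])),70); print("block",np.round(b,1),"nest",np.round(innest(n,b),1))
s=arm.state(); q=s["position"]; print("tcp",q.round(1),"nest",np.round(innest(n,(q[0],q[1],0,0,0))[:2],1),s["contact_force"].round(1))
E
python3 look.py wrist 360 -338
```

```text
t: 6.1
position: [332.7, -313.2, 12.1]
tool_rot: [180.0, -0.0, -44.5]
contact_force: [-0.1, 0.1, 0.9]
width: 41.8
block [ 362.3 -337.6   67.9   49.6   45.5] nest [-79.6  -0.3  -0.1]
tcp [ 332.6 -313.1   12.1] nest [-82.8  38.1] [ 0.2 -0.4  1.1]
```

```bash
python3 -m crank '[[130,[-10,0,0],[0,0,0]],[130,[-15,0,-10],[0,0,0]],[190,[0,0,-45],[0,0,0]],[190,[0,0,-45],[0,0,0]],[190,[0,0,-15],[0,0,-8.4]],[190,[0,0,0],[0,0,-8.4]],[190,[0,0,0],[0,0,-8.4]],[190,[0,0,0],[0,0,-8.4]],[190,[0,0,0],[0,0,-8.4]],[190,[0,0,0],[0,0,-8.4]],[190,[0,0,0],[0,0,-8.4]],[190,[0,0,0],[0,0,-8.4]],[190,[0,0,0],[0,0,-8.4]],[190,[0,0,0],[0,0,-8.4]],[190,[0,0,0],[0,0,-6.1]],[190,[0,0,0],[0,0,0]]]'
python3 - <<'E'
from fit import *
n=np.array([417.8,-280.53,np.radians(45.59)])
p=cams.snapshot("top");W=cloud(p).reshape(-1,3);W=W[p["range_z"].ravel()>0]
c,s=np.cos(n[2]),np.sin(n[2]);d=W[:,:2]-n[:2];x=d@[c,s];y=d@[-s,c]
for x0 in range(-190,-115,15):
    print(x0,[W[(abs(x-x0)<8)&(abs(y-y0)<8),2].max(initial=-99).round() for y0 in range(-60,61,15)])
E
python3 look.py top 362 -338
```

```text
t: 7.75
position: [313.9, -294.7, 126.9]
tool_rot: [-180.0, 0.0, 45.6]
contact_force: [0.6, -0.4, 0.2]
width: 21.9
-190 [np.float64(60.0), np.float64(83.0), np.float64(27.0), np.float64(35.0), np.float64(66.0), np.float64(66.0), np.float64(65.0), np.float64(53.0), np.float64(53.0)]
-175 [np.float64(52.0), np.float64(44.0), np.float64(69.0), np.float64(9.0), np.float64(21.0), np.float64(20.0), np.float64(17.0), np.float64(4.0), np.float64(8.0)]
-160 [np.float64(6.0), np.float64(31.0), np.float64(61.0), np.float64(51.0), np.float64(17.0), np.float64(16.0), np.float64(11.0), np.float64(6.0), np.float64(4.0)]
-145 [np.float64(5.0), np.float64(4.0), np.float64(6.0), np.float64(7.0), np.float64(4.0), np.float64(5.0), np.float64(477.0), np.float64(488.0), np.float64(500.0)]
-130 [np.float64(7.0), np.float64(7.0), np.float64(6.0), np.float64(4.0), np.float64(4.0), np.float64(455.0), np.float64(481.0), np.float64(492.0), np.float64(503.0)]
block [ 361.1 -336.7   67.9   49.9   46. ] nest [-79.8   1.2   0.4]
tcp [ 314.2 -295.   127. ] nest [-82.8  63.9] [-0.8 -0.1 -0.5]
```

```bash
python3 -m crank '[[212,[-28,32,0],[0,0,0]],[212,[-27.2,31.9,0],[0,0,0]],[212,[0,0,40],[0,0,0]],[212,[0,0,40],[0,0,0]],[212,[0,0,25],[0,0,0]],[212,[0,0,10],[0,0,0]],[212,[0,0,0],[0,0,0]]]'
python3 look.py wrist 362 -338 w3.png
```

```text
t: 8.55
position: [321.2, -379.0, 11.2]
tool_rot: [-179.8, -0.0, 45.5]
contact_force: [-0.9, -0.1, 0.1]
width: 14.2
block [ 362.  -336.7   67.8   48.5   45.5] nest [-79.2   0.5  -0.1]
tcp [ 321.9 -379.8   12.3] nest [-138.    -0.9] [ 0.  -0.1  0.3]
```

View pics/w3.png

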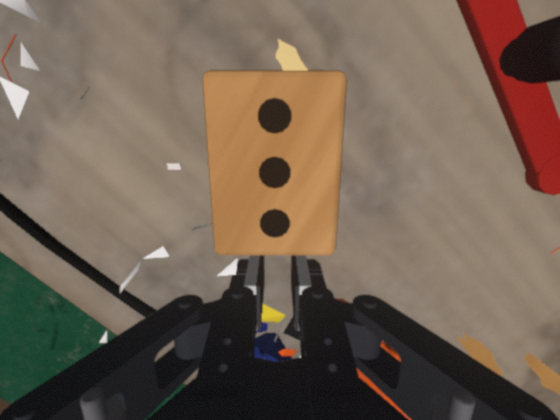

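The wrist picture shows the block square, with its rear edge at row 255 and the fingers centred on it at column 278. I push it up to the mouth.

```bash
python3 -m crank '[[212,[5,0,0],[0,0,0]],[212,[4,0,0],[0,0,0]],[212,[4,0,0],[0,0,0]],[212,[4,0,0],[0,0,0]],[212,[5,0,0],[0,0,0]],[212,[5,0,0],[0,0,0]],[212,[5,0,0],[0,0,0]],[212,[5,0,0],[0,0,0]],[212,[5,0,0],[0,0,0]],[212,[5,0,0],[0,0,0]],[212,[3,0,0],[0,0,0]],[212,[0,0,0],[0,0,0]],[212,[0,0,0],[0,0,0]]]'
python3 look.py wrist 390 -308
```

```text
t: 9.9
position: [356.8, -343.8, 12.1]
tool_rot: [-180.0, -0.0, 45.6]
contact_force: [-0.1, -1.1, 0.6]
width: 14.4
block [ 389.3 -307.6   68.7   48.5   45.6] nest [-39.3   1.4   0. ]
tcp [ 356.7 -343.9   12.1] nest [-88.   -0.6] [ 0.3 -0.6  0.6]
```

```bash
python3 -m crank '[[212,[0,0,0],[0,6.7,0]],[212,[0,0,0],[0,6.7,0]],[212,[0,0,0],[0,6.6,0]],[212,[4.7,0,1.71],[0,0,0]],[212,[4.7,0,1.71],[0,0,0]],[212,[4.7,0,1.71],[0,0,0]],[212,[4.7,0,1.71],[0,0,0]],[212,[4.7,0,1.71],[0,0,0]],[212,[4.7,0,1.71],[0,0,0]],[212,[4.7,0,1.71],[0,0,0]],[212,[4.7,0,1.71],[0,0,0]],[212,[4.7,0,1.71],[0,0,0]],[212,[4.7,0,1.71],[0,0,0]],[212,[0,0,0],[0,0,0]],[212,[0,0,0],[0,0,0]]]'
python3 look.py wrist 425 -272 w4.png
```

```text
t: 11.45
position: [391.8, -308.0, 12.1]
tool_rot: [-180.0, -20.0, 45.6]
contact_force: [-0.1, -0.4, -0.4]
width: 14.5
block [ 422.2 -273.3   67.8   48.6   45.6] nest [8.3 1.9 0. ]
tcp [ 391.7 -308.1   12.1] nest [-38.   -0.7] [-0.6 -0.8 -0.2]
```

View pics/w4.png

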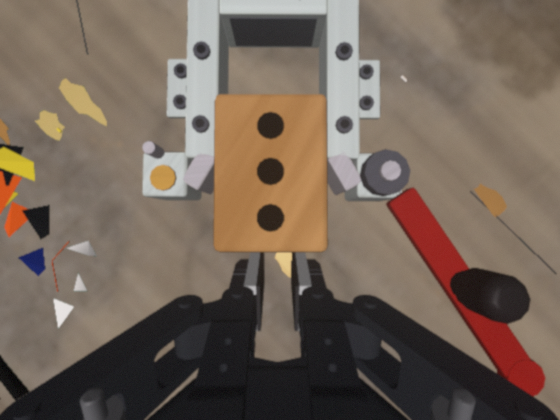

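```bash
python3 -m crank '[[212,[4.7,0,1.71],[0,0,0]],[212,[4.7,0,1.71],[0,0,0]],[212,[4.7,0,1.71],[0,0,0]],[212,[4.7,0,1.71],[0,0,0]],[212,[4.7,0,1.71],[0,0,0]],[212,[4.7,0,1.71],[0,0,0]],[212,[4.7,0,1.71],[0,0,0]],[212,[3.76,0,1.37],[0,0,0]],[212,[0,0,0],[0,0,0]],[212,[0,0,0],[0,0,0]]]'
python3 look.py wrist 450 -243
```

```text
t: 12.5
position: [419.1, -280.3, 12.2]
tool_rot: [180.0, -20.0, 45.6]
contact_force: [-0.1, -0.1, -0.8]
width: 14.8
block [ 449.3 -245.3   67.8   48.5   45.6] nest [47.3  2.1 -0. ]
tcp [ 419.1 -280.4   12.2] nest [ 1.  -0.8] [ 0.9 -0.5  0.9]
```

```bash
for i in 1; do python3 -m crank '[[212,[0.94,0,0.34],[0,0,0]],[212,[0.94,0,0.34],[0,0,0]],[212,[0.94,0,0.34],[0,0,0]],[212,[0,0,0],[0,0,0]]]'; done; python3 -m crank '[[212,[0.94,0,0.34],[0,0,0]],[212,[0,0,0],[0,0,0]]]'; python3 look.py wrist 452 -241
```

```text
t: 12.95
position: [421.2, -278.2, 12.1]
tool_rot: [180.0, -20.0, 45.6]
contact_force: [-0.1, -0.3, 0.2]
width: 14.7
t: 13.15
position: [421.9, -277.4, 12.2]
tool_rot: [180.0, -20.0, 45.6]
contact_force: [0.7, -0.7, -0.2]
width: 14.2
block [ 451.5 -243.1   67.8   48.5   45.6] nest [50.3  2.2 -0. ]
tcp [ 421.9 -277.5   12.2] nest [ 5.1 -0.8] [-0.5  0.2  0.4]
```

```bash
python3 -m crank '[[212,[0.94,0,0.34],[0,0,0]],[212,[0,0,0],[0,0,0]]]'|grep -E "force|pos"; python3 -m crank '[[212,[0.7,0,0.26],[0,0,0]],[212,[0,0,0],[0,0,0]]]'|grep -E "force|pos"; python3 look.py wrist 452 -241 w5.png
```

```text
position: [422.6, -276.7, 12.1]
contact_force: [0.2, -0.2, 0.0]
position: [423.1, -276.2, 12.2]
contact_force: [-0.6, -0.3, -0.4]
block [ 452.7 -241.8   67.8   48.6   45.6] nest [52.1  2.2 -0. ]
tcp [ 423.1 -276.2   12.1] nest [ 6.8 -0.7] [-0.6 -0.6 -0. ]
```

View pics/w5.png

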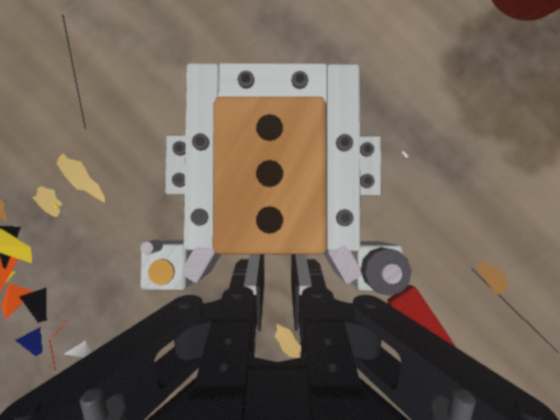

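```bash
python3 -m crank '[[212,[0.56,0,0.2],[0,0,0]],[212,[0,0,0],[0,0,0]]]'|grep -E "force|pos"; python3 -m crank '[[212,[0.56,0,0.2],[0,0,0]],[212,[0,0,0],[0,0,0]]]'|grep -E "force|pos";  python3 look.py wrist 452 -241
```

```text
position: [423.5, -275.8, 12.1]
contact_force: [0.1, -0.5, 0.2]
position: [423.9, -275.3, 12.1]
contact_force: [-0.9, -0.1, 0.2]
block [ 453.5 -240.9   67.8   48.6   45.6] nest [53.2  2.2 -0. ]
tcp [ 423.9 -275.4   12.2] nest [ 8.  -0.8] [ 0.2 -0.2 -0.6]
```

```bash
python3 -m crank '[[212,[0.56,0,0.2],[0,0,0]],[212,[0,0,0],[0,0,0]]]'|grep -E "force|pos"; python3 -m crank '[[212,[0.56,0,0.2],[0,0,0]],[212,[0,0,0],[0,0,0]]]'|grep -E "force|pos";  python3 look.py wrist 452 -241
```

```text
position: [424.2, -275.1, 12.1]
contact_force: [-1.4, -0.7, 0.7]
position: [424.3, -274.9, 12.1]
contact_force: [-4.4, -3.5, 2.1]
block [ 453.9 -240.5   67.7   48.6   45.6] nest [53.9  2.2  0. ]
tcp [ 424.4 -274.9   12.1] nest [ 8.6 -0.8] [-5.5 -3.1  1.3]
```

The 6 N reaction shows the block is against the stop. I withdraw, check, and go to the knob.

```bash
python3 -m crank '[[212,[-4.7,0,-1.71],[0,0,0]],[212,[-9.4,0,-3.42],[0,0,0]],[212,[-9.4,0,-3.42],[0,0,0]],[212,[-9.4,0,-3.42],[0,0,0]],[255,[12,0,-33],[0,0,0]],[255,[12,0,-33],[0,0,0]],[255,[13.6,0,-37.4],[0,0,0]],[255,[3.9,39.3,1.4],[0,0,0]],[255,[3.9,39.3,1.4],[0,0,0]],[255,[3.9,39.3,1.4],[0,0,0]],[255,[0,0,0],[0,-6.7,0]],[255,[0,0,0],[0,-6.7,0]],[255,[0,0,0],[0,-6.6,0]],[255,[0,0,0],[0,0,0]]]'
python3 - <<'E'
from fit import *
n=np.array([417.8,-280.53,np.radians(45.59)])
for cam in("wrist","top"):
    p=cams.snapshot(cam); save(p,"w6%s.png"%cam)
    for q in cams.spot_point(p,"bar_knob")[:1]:
        r,c=q["location"]; X=world(p,r*420,c*560,53); k=innest(n,(X[0],X[1],0,0,0))
        print(cam,q["p"],np.round(k[:2],1),"angle",np.degrees(np.arctan2(k[1]+52,k[0]-8))%360)
    try: print(np.round(innest(n,block(p,(453,-241),70)),1))
    except Exception as e: print(e)
s=arm.state()["position"]; print(np.round(innest(n,(s[0],s[1],0,0,0))[:2],1),s[2])
E
```

```text
t: 15.95
position: [494.6, -371.8, 122.3]
tool_rot: [180.0, -0.0, 45.8]
contact_force: [0.6, -0.7, -0.4]
width: 0.2
wrist 0.72 [-40.1 -83.6] angle 213.2995338378483
[54.4 -0.2  0.1]
top 0.5 [ 7.9 -1.2] angle 90.16794133311974
[44.6  2.8  1.1]
[ -14.7 -118.3] 121.89707399207064
```

View pics/w6wrist.png

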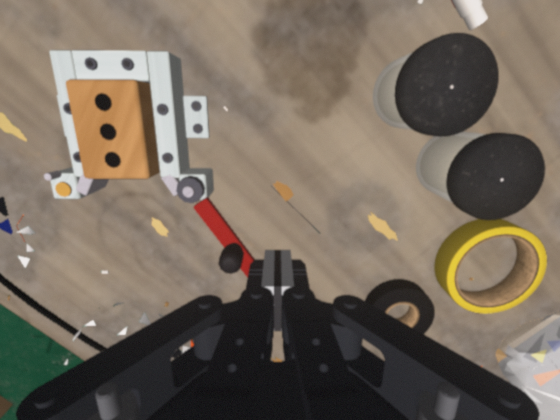

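```bash
python3 -m crank '[[255,[0,0,38],[0,0,0]],[255,[0,0,30],[0,0,0]],[255,[0,0,6],[0,0,0]],[255,[-4.4,-4.9,0],[0,0,0]],[255,[-4.4,-5,0],[0,0,0]],[255,[-4.2,-3.3,0],[0,0,0]],[255,[-4.2,-3.3,0],[0,0,0]],[255,[-4.2,-3.4,0],[0,0,0]],[255,[-4.1,-3.3,0],[0,0,0]],[255,[-3,-4.7,0],[0,0,0]],[255,[-3,-4.8,0],[0,0,0]],[255,[-2.9,-4.8,0],[0,0,0]],[255,[-2.9,-4.8,0],[0,0,0]],[255,[0,0,0],[0,0,0]]]'
python3 - <<'E'
from fit import *
n=np.array([417.8,-280.53,np.radians(45.59)])
p=cams.snapshot("wrist"); save(p,"w7.png")
for q in cams.spot_point(p,"bar_knob")[:2]:
        r,c=q["location"]; X=world(p,r*420,c*560,53); k=innest(n,(X[0],X[1],0,0,0))
        print(q["p"],np.round(k[:2],1),"angle",np.degrees(np.arctan2(k[1]+52,k[0]-8))%360)
s=arm.state()["position"]; print(np.round(innest(n,(s[0],s[1],0,0,0))[:2],1),s[2])
E
```

```text
t: 17.55
position: [435.7, -369.8, 48.1]
tool_rot: [-179.9, 0.0, 45.6]
contact_force: [0.3, -0.1, 0.4]
width: 0.5
0.68 [-51.3 -53.9] angle 181.85092905465604
[-51.  -75.9] 48.130996277047444
```

View pics/w7.png

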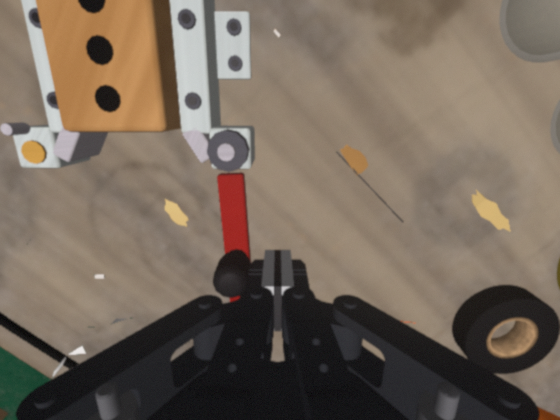

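```bash
python3 -m crank '[[255,[-1.2,-5.5,0],[0,0,0]],[255,[-1.2,-5.5,0],[0,0,0]],[255,[-1.1,-5.5,0],[0,0,0]],[255,[-1.1,-5.4,0],[0,0,0]],[255,[0.8,-5.6,0],[0,0,0]],[255,[0.8,-5.6,0],[0,0,0]],[255,[0.8,-5.6,0],[0,0,0]],[255,[0.8,-5.5,0],[0,0,0]],[255,[0,0,0],[0,6.7,0]],[255,[0,0,0],[0,6.7,0]],[255,[0,0,0],[0,6.6,0]],[255,[2.49,-4.95,0.91],[0,0,0]],[255,[2.49,-4.95,0.91],[0,0,0]],[255,[2.49,-4.95,0.91],[0,0,0]],[255,[2.49,-4.95,0.91],[0,0,0]],[255,[3.79,-3.93,1.38],[0,0,0]],[255,[3.79,-3.93,1.38],[0,0,0]],[255,[3.79,-3.93,1.38],[0,0,0]],[255,[0,0,0],[0,0,0]]]'
cat > kn.py <<'E'
import sys
from fit import *
n=np.array([417.8,-280.53,np.radians(45.59)])
p=cams.snapshot("wrist"); save(p,sys.argv[1])
for q in cams.spot_point(p,"bar_knob")[:2]:
        r,c=q["location"]; X=world(p,r*420,c*560,53); k=innest(n,(X[0],X[1],0,0,0))
        print(q["p"],np.round(k[:2],1),"angle",np.degrees(np.arctan2(k[1]+52,k[0]-8))%360)
# angle of red bar
W=cloud(p);h=cv2.cvtColor(p["img"],cv2.COLOR_RGB2HSV)
m=(W[...,2]>28)&(W[...,2]<43)&(h[...,1]>150)&((h[...,0]<8)|(h[...,0]>172))&(np.hypot(W[...,0]-460.5,W[...,1]+311.2)<125)
P=W[m][:,:2]
if len(P)>30:
    v=np.array(cv2.fitLine(P.astype(np.float32),cv2.DIST_HUBER,0,.01,.01)).ravel(); print("bar fit",len(P),(np.degrees(np.arctan2(v[1],v[0]))-45.59)%180)
s=arm.state(); q=s["position"]; print(np.round(innest(n,(q[0],q[1],0,0,0))[:2],1),q[2],s["contact_force"].round(1))
print("block",np.round(innest(n,block(p,(453,-241),60)),1))
E
python3 kn.py w8.png
```

```text
t: 19.55
position: [397.3, -300.5, 48.2]
tool_rot: [-179.9, -20.0, 45.6]
contact_force: [0.0, -0.2, -0.8]
width: -0.3
0.78 [-8.4  6.2] angle 105.72679676599805
bar fit 3455 107.83334
[-29.2  -0.1] 48.177164508733604 [0.2 0.4 0.3]
block [53.   2.2  0.1]
```

```bash
python3 -m crank '[[255,[3.51,-2.43,1.28],[0,0,0]],[255,[3.51,-2.43,1.28],[0,0,0]],[255,[3.51,-2.43,1.28],[0,0,0]],[255,[0,0,0],[0,0,0]]]' | grep -E "pos|force"
python3 -m crank '[[255,[0.94,0,0.34],[0,0,0]],[255,[0.94,0,0.34],[0,0,0]],[255,[0,0,0],[0,0,0]]]' | grep -E "pos|force"
python3 kn.py w9.png
```

```text
position: [400.1, -288.0, 48.1]
contact_force: [-0.0, -0.2, -0.2]
position: [401.5, -287.2, 48.1]
contact_force: [-0.9, -0.1, -0.3]
0.87 [1.8 8.8] angle 95.8085679239678
bar fit 3436 96.03578
[-16.3   6.7] 48.18487499051326 [-0.7  0.  -0.1]
block [53.1  2.4  0.1]
```

```bash
python3 -m crank '[[255,[1.41,0,0.51],[0,0,0]],[255,[1.41,0,0.51],[0,0,0]],[255,[1.41,0,0.51],[0,0,0]],[255,[0,0,0],[0,0,0]]]' | grep -E "pos|force"
python3 -m crank '[[255,[0.94,0,0.34],[0,0,0]],[255,[0,0,0],[0,0,0]]]' | grep -E "pos|force"
python3 kn.py w10.png
```

```text
position: [404.9, -284.0, 48.2]
contact_force: [-0.6, -0.0, 0.1]
position: [405.6, -283.4, 48.2]
contact_force: [-0.9, 0.4, 0.7]
0.82 [ 9.1 10.2] angle 89.03016861153169
bar fit 3402 90.61519
[-10.7   6.6] 48.27076180650056 [-0.9  0.4  0.9]
block [53.4  2.5 -0.4]
```

```bash
python3 -m crank '[[255,[0.56,0,0.2],[0,0,0]],[255,[0,0,0],[0,0,0]]]' | grep -E "pos|force"
python3 -m crank '[[255,[0.56,0,0.2],[0,0,0]],[255,[0,0,0],[0,0,0]]]' | grep -E "pos|force"
python3 kn.py w11.png
```

```text
position: [405.9, -283.2, 48.3]
contact_force: [-1.2, -0.8, 0.5]
position: [406.3, -282.7, 48.2]
contact_force: [-0.7, -0.6, 0.1]
0.7 [10.7  9.4] angle 87.46312692394683
bar fit 3398 89.60872
[-9.6  6.7] 48.23103894659034 [-1.6 -0.3  0.3]
block [ 45.4   5.9 -90. ]
```

```bash
python3 -m crank '[[255,[0.56,0,0.2],[0,0,0]],[255,[0,0,0],[0,0,0]]]' | grep -E "pos|force"
python3 -m crank '[[255,[0.4,0,0.14],[0,0,0]],[255,[0,0,0],[0,0,0]]]' | grep -E "pos|force"
python3 kn.py w12.png
```

```text
position: [406.5, -282.5, 48.2]
contact_force: [-2.9, -2.3, -0.3]
position: [406.6, -282.4, 48.2]
contact_force: [-4.5, -2.9, 1.1]
0.65 [11.9 10.2] angle 86.41090709708165
bar fit 3427 89.934845
[-9.2  6.7] 48.17875689009468 [-4.7 -3.4  1.3]
block [ 45.6   5.9 -90. ]
```

View pics/w12.png

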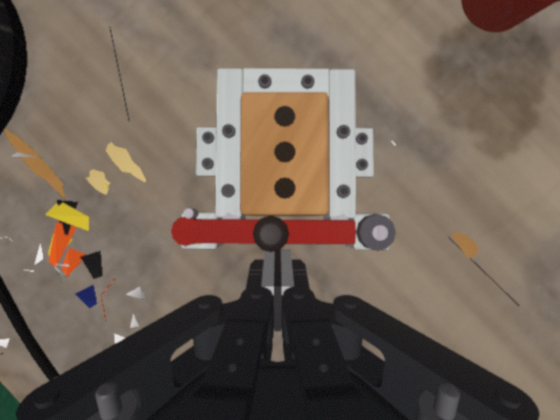

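The bar rests against its end-stop pin: the 5 N reaction and the 90° fit agree, and the block still sits at the stop. I withdraw, check once more and hand in.

```bash
python3 -m crank '[[255,[-4.7,0,-1.71],[0,0,0]],[255,[-14,0,-5.1],[0,0,0]],[255,[-28,0,-10.2],[0,0,0]],[255,[13,0,-36],[0,0,0]],[255,[13,0,-36],[0,0,0]],[255,[13,0,-36],[0,0,0]],[255,[0,0,0],[0,0,0]],[255,[0,0,0],[0,0,0]],[255,[0,0,0],[0,0,0]]]' | grep -E "pos|force|t:"
sed -i 's/(hsv\[...,0\]<22)/(hsv[...,0]>7)\&(hsv[...,0]<22)/' fit.py; python3 kn.py w13.png
python3 -c "
from plant import arm; print(arm.finish_job())"
```

```text
t: 23.05
position: [371.6, -316.9, 162.1]
tool_rot: [-179.9, -20.0, 45.5]
contact_force: [-1.1, 0.4, -0.8]
0.69 [8.9 7.5] angle 89.1132708544843
bar fit 1206 89.32557
[-58.3   7.6] 161.74359103353362 [ 0.   0.1 -0.1]
block [52.6  1.9  0.1]
the job is handed in; nothing more can be done
None
```

The job is done and handed in at about 23 s, with no verdict reported. The block is pushed home against the stop and the red bar is closed across the mouth behind it.

- **How it went:** I squared and centred the block by pushing its long side with two spread fingers. Then I pushed it end-first through the gap until the stop answered with about 6 N. The bar I pushed round by its knob until its end stop answered with about 5 N. I used only light pushes, with no gripping.
- **Last check, after withdrawing:** the bar was at about 89–90° in the nest frame, against 90° for closed. The block was at nest x = 52.6 mm (home is 52.5) and turned 0.1°. The arm was clear, with no contact force.
- **Readings that disagreed:** the camera gave the block's sideways position as 1.9–2.5 mm once it was between the rails, though the 53 mm gap lets a 50 mm block shift only 1.5 mm. I put that down to calibration and picture bias. One top-camera fit (44.6 mm) and two fits with the bar closed were false, spoilt in the last two by the red bar joining the block's outline.
- **Not checked:** I did not measure the other listed things again at the end, but the arm never worked near them.
- **Pictures:** I viewed 11, one over the budget.

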